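Set out the hand-sanding station

TASK

Set up the bench for hand sanding. Pack the tray so that three tools lie flat on its floor together: the long block lengthwise along the tray's far side, and in front of it (nearer the robot) the pad with the bar handle on the robot's left and the round pad with the upright handle on the right. Lay the cork block flat on top of the serving board, in the middle of its rectangular part and lengthwise along the board, and leave the sander, glue bottle and roll of tape where they are.

Things in the scene. Friction and masses are not known exactly. Their poses are not given: they have to be found in the camera images.
- tray: Shallow open grey tray, fixed to the bench, outside 138 mm (x) by 180 mm (y), 26 mm high; walls and floor 5 mm thick, so inside 128 by 170 mm with its floor 5 mm above the bench. Origin: centre of its underside, on the bench. Its x axis points to its far side (away from the robot, give or take 0.3 rad), its y axis along its long sides to the robot's left.
- board_top (a point): Serving board of dark wood, fixed to the bench: a rectangle 160 mm (x) by 100 mm (y), 18 mm thick, with a handle 32 mm wide that sticks out 72 mm at its +x end (away from the robot, give or take 0.3 rad). This point: middle of the rectangular part, on its top face (18 mm above the bench). x axis along the board.
- long_block_mid (a point): Long plain hardwood sanding block with a thin dark sole, no handle, 150 mm long (x), 40 mm wide (y), 55 mm high, loose. Point: its centre, half-way up (27.5 mm above its underside). z is up.
- bar_pad_mid (a point): Rectangular hand sanding pad with a bar handle, loose. Base 90 mm (x) by 60 mm (y), 20 mm thick; on its middle a dark wooden bar handle 70 mm long (x), 20 mm wide (y), reaching from the base to 58 mm above the underside. Point: centre, half-way up (29 mm above its underside).
- round_pad_mid (a point): Round hand sanding pad with an upright handle, loose. Base 56 mm in diameter, 20 mm thick; on its middle a round upright handle 22 mm in diameter reaching to 72 mm above the underside. Point: centre, half-way up (36 mm above its underside), on its upright axis.
- cork_block_mid (a point): Plain cork sanding block, 110 mm long (x), 60 mm wide (y), 32 mm high, loose. Point: its centre, half-way up (16 mm above its underside). z is up.
- sander: Bystander: orbital sander, 124 mm across its round foot, 144 mm high, with a dust canister reaching 180 mm to its +y side. Origin: centre of its foot's underside. Leave it.
- glue: Bystander: standing glue bottle, 64 mm in diameter, 170 mm high. Origin: centre of its underside. Leave it.
- tape: Bystander: roll of tape lying flat, 80 mm outside diameter, 24 mm high. Origin: centre of its underside. Leave it.
Things that resemble listed ones, but are neither listed nor needed, are in the scene too. What is shaped like the part that bears long_block_mid but purple is not meant.

How it is judged:
By the outcome, as a careful person would: the job done as asked, in the order asked, and still so for the second after the job is handed in, with the robot touching nothing.
It also fails if it takes over 106 s, if anything falls off the work surface, if the arm or the gripper's body presses on something with over 40 N, if the wrist force passes 120 N, or if a joint passes its speed limit or range.

ROBOT

A 6-joint arm with a two-finger parallel gripper is mounted at the origin on the work surface. World frame = base frame: x ahead of the robot, y to its left, z up, the work surface at z = 0. Lengths are in m, angles in rad, forces in N, time in s.
With the tool pointing down it reaches from about 0.25 to 0.725 m from the base axis. Payload 4 kg.
Tool frame: the origin (TCP) lies midway between the tips of the shut fingers; the grasp point (between the pads) lies 19 mm behind it (bot.grip_point_offset is the distance from the TCP to the grasp point, in m); z points along the fingers, y is the line along which they close (so a half turn about z gives the same grasp; the last joint's range is limited). The gripper opens to 85 mm and grips with 20 to 120 N. Pads are 22 mm wide; open, the fingers measure 114 mm over their backs; the gripper's body (76 mm by 85 mm) begins 54 mm behind the grasp point. The pads swing forward as they close: fully open they stand 13 mm farther back than shut.
Start: joints at [-1.201, 0.241, 0.005, 1.335, 0, 1.571], TCP at [0.181, -0.466, 0.231] pointing down, gripper open.
Joint ranges: [-2.72, 2.72], [-1.05, 1.87], [-1.09, 1.28], [-1.99, 2.15], [-1.42, 1.44], [-3.14, 3.14]. Speed limits (rad/s): [2.79, 2.79, 3.14, 3.14, 3.14, 3.14].

INTERFACE

Orientations are given as a unit quaternion [x, y, z, w].
In Python, from workcell import bot gives the robot as it stands.
- The arm moves only by the tool step_arm, never from a script. Its argument "targets" is text: rows parted by semicolons, each of 7 numbers parted by spaces: the opening, from -1 (shut) to 1 (fully open), so that 0 is half open, then the shift along the world's x, y, z normalised to -1 to 1, where 1 is 0.5 m, then the turn, a rotation vector about the world's x, y, z normalised to -1 to 1, where 1 is pi/4 rad. In form: gripper x y z wx wy wz; .... A call has 1 to 10 rows; each row is the pose to reach, as a shift and turn from the pose commanded when the call began; what a row does not reach only later rows make up. A row lasts 1/12 s, in which the tool goes at most 41.7 mm and 7.16 degrees, less where a joint would pass 70% of its speed; a pose out of reach is approached as far as the arm can. A call with a number of a shift or a turn outside -1 to 1 is refused whole. A call with a gripper value outside its range is refused whole. The fingers move at their own pace and stop on an object; the grip force is fixed at half the most. Time passes only in rows, so rows that repeat a pose let the fingers close. It gives the time, the measured TCP pose, the force, the opening and the grip force at its end, in the units of the state.
- bot.get_obs(): the state, without advancing time (a new reading comes with each control period).
- bot.camera(name): name is "side" or "top"; returns the picture (420x560x3 uint8, red, green, blue); there is no depth.
- bot.camera_info(name): a dict with "vertical_fov" (degrees; the focal length in pixels is half the picture's height over the tangent of half this angle, whatever the lens; pixels are square), "cx", "cy" (the principal point, pixels), "D" ([k1, k2, p1, p2, k3] as OpenCV has them; the pictures are not rectified), "pose" (4x4, takes a point from camera to world coordinates). Camera axes: x right, y up, looking along -z (the intrinsics and any distortion apply to the point x, -y, -z); pixel columns grow to the right and rows downward; lengths in m; the calibration is good to about 2 mm. A picture is of the moment at which its call begins. camera_info takes no time and is no camera call.
- bot.job_done(): hands the job in; it is judged then, once.
The state is a dict: "clock": time; "joint_pos": joint angles; "joint_vel": joint speeds; "tau": joint torques, N m; "eef_pos": TCP position; "tool_rot": TCP orientation; "ft_force": force on the tool from outside, world axes, zero at the start; "ft_torque": the same for the moment, N m; "grip_width": finger opening in m; "grasp_force": force on a finger pad.
Only numpy, scipy, OpenCV 4.12 (cv2) and the standard library are available. Lean on these libraries where they do the work, as an engineer would, in place of code of your own. Each camera call takes 0.05 s, during which the arm holds its last target. There are 200 camera calls.

## Working session

There is one attempt and no reset: what is moved stays moved. The work goes in short steps, Python scripts to look and compute and a tool call to move; the robot and the scene stay as the last step left them, time stands still between calls to the robot, and variables do not carry over. Pictures are saved under pics/ and viewed, at most 14 in all, crops included, and the job is handed in when it is done.

Besides the shell and the picture viewer there is one more tool, called after "Emit:" as name(argument=value, ...), one argument or row to a line, values as JSON. step_arm: Moves the arm, as the interface text tells. Scaled input: -1 to 1 covers 0.5 m each way for a shift and pi/4 rad each way for a turn. Its arguments: {"type":"object","properties":{"targets":{"type":"string"}},"required":["targets"]}

```bash
mkdir -p pics; ls; python3 - <<'E'
from workcell import bot
import cv2
for n in("top","side"):
    im=bot.camera(n); cv2.imwrite(f"pics/{n}0.png",cv2.resize(im[:,:,::-1],(800,600),interpolation=cv2.INTER_CUBIC)); cv2.imwrite(f"raw_{n}.png",im[:,:,::-1])
    print(bot.camera_info(n))
print(bot.get_obs(), bot.grip_point_offset)
E
```

```text
pics
{'vertical_fov': 49.62384678069337, 'cx': 278.31801887224105, 'cy': 216.87735273372743, 'D': array([-0.08410905,  0.        ,  0.        ,  0.        ,  0.        ]), 'pose': array([[-0.0251563 ,  0.98236754, -0.18525976,  0.1879776 ],
       [-0.99967158, -0.02381429,  0.00946588, -0.01062704],
       [ 0.00488714,  0.18543704,  0.98264399,  1.57523543],
       [ 0.        ,  0.        ,  0.        ,  1.        ]])}
{'vertical_fov': 48.25763988977652, 'cx': 277.0168537825818, 'cy': 212.98305653349652, 'D': array([-0.14801887,  0.        ,  0.        ,  0.        ,  0.        ]), 'pose': array([[-0.98727147,  0.10521363, -0.11926919,  0.28829879],
       [-0.15871315, -0.70011519,  0.69616726,  0.99388474],
       [-0.01025589,  0.70623567,  0.70790254,  1.07408872],
       [ 0.        ,  0.        ,  0.        ,  1.        ]])}
{'clock': 0.1, 'joint_pos': array([-1.20098896e+00,  2.41339170e-01,  3.86019986e-03,  1.33523076e+00,
       -1.96705674e-05,  1.57077711e+00]), 'joint_vel': array([-0.00083621, -0.00354868,  0.0035259 ,  0.00139149,  0.00030405,
        0.00013613]), 'tau': array([ 2.13883730e-03, -3.73137188e+01,  2.53010452e+01,  1.08580964e-02,
       -1.24617671e-06,  8.80696945e-06]), 'eef_pos': array([ 0.18050358, -0.4656621 ,  0.23050171]), 'tool_rot': array([ 9.82951746e-01,  1.83861226e-01, -1.85550185e-04, -9.38588296e-04]), 'ft_force': array([ 0.16566045, -0.31333998, -0.3755221 ]), 'ft_torque': array([-0.05194973,  0.03719031,  0.04761834]), 'grasp_force': 0.0, 'grip_width': 0.0853838952341239} 0.0187
```

View pics/top0.png

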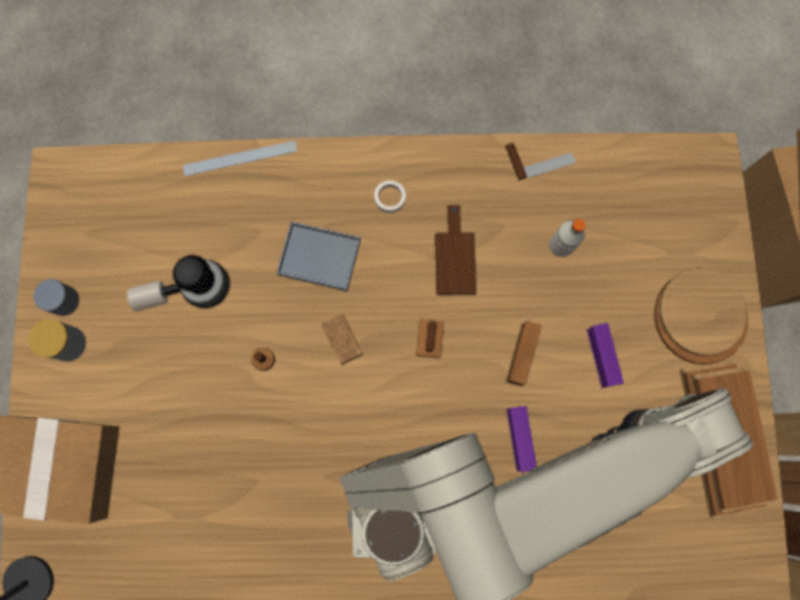

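View pics/side0.png

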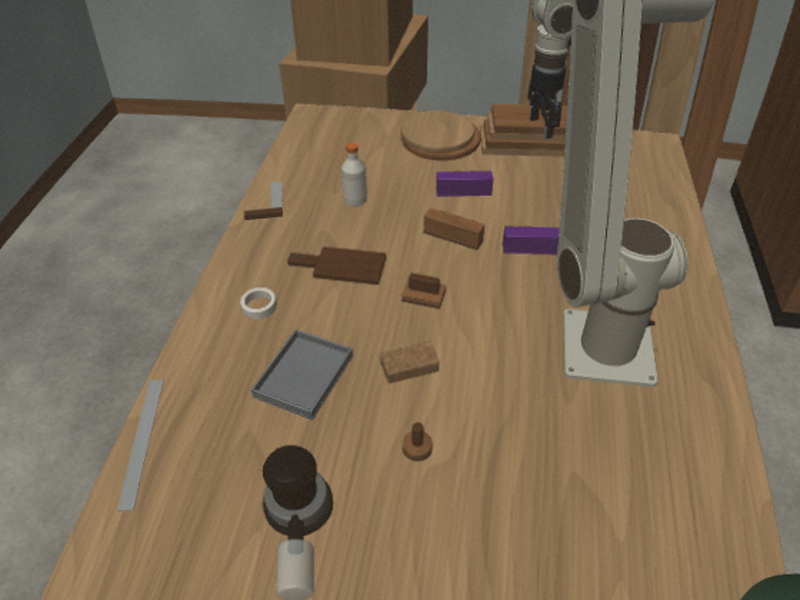

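In the top picture (800x600 pixels), the tray is at (320,257), the board at (455,262), the cork block at (342,339), the bar pad at (430,338) and the round pad at (263,358).

Things that could be taken for the long block: the wooden block at (524,352), the purple block at (605,354) and the purple block at (521,438). By the description I choose the plain wooden one at (524,352). I'll check it in a close crop.

```bash
python3 - <<'E'
import cv2
im=cv2.imread("raw_top.png")
def crop(n,x0,y0,w,h,s):
    c=cv2.resize(im[y0:y0+h,x0:x0+w],None,fx=s,fy=s,interpolation=cv2.INTER_CUBIC)
    for i in range(0,w,10):
        cv2.line(c,(i*s,0),(i*s,6),(255,255,255),1); cv2.putText(c,str(x0+i),(i*s,16),0,.35,(255,255,255))
    for i in range(0,h,10):
        cv2.line(c,(0,i*s),(6,i*s),(255,255,255),1); cv2.putText(c,str(y0+i),(8,i*s+4),0,.35,(255,255,255))
    cv2.imwrite(f"pics/{n}.png",c)
crop("tA",170,140,100,120,5) if 0 else crop("tA",165,150,130,115,5)
crop("tB",280,140,155,135,5) if 0 else crop("tB",285,140,150,135,5) if 0 else crop("tB",285,140,155,118,5)
crop("tC",285,215,160,60,5)
E
```

```text
(no output)
```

View pics/tA.png

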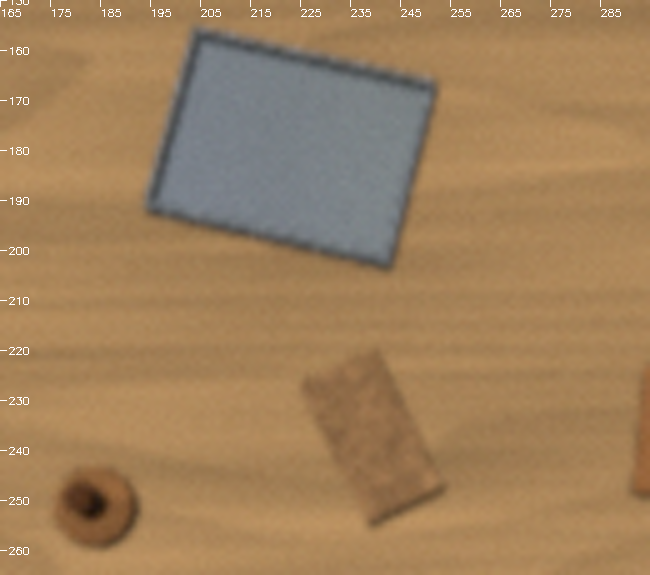

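View pics/tB.png

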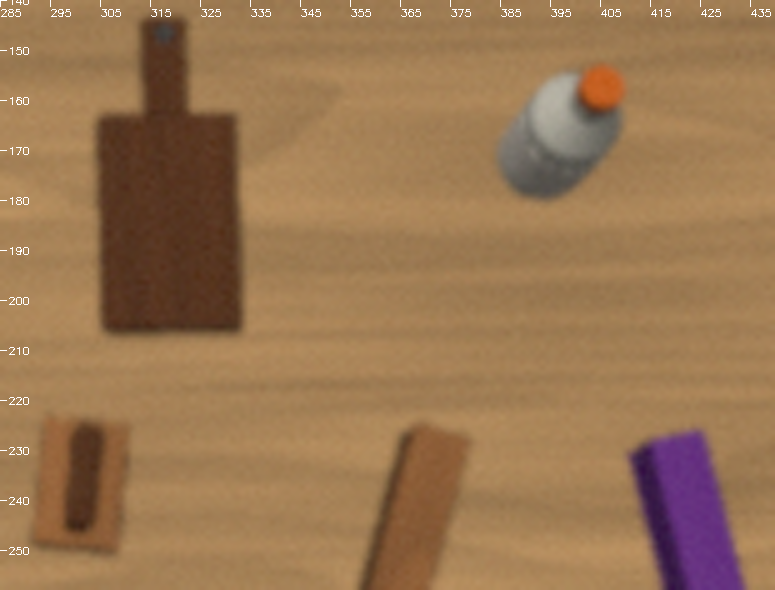

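View pics/tC.png

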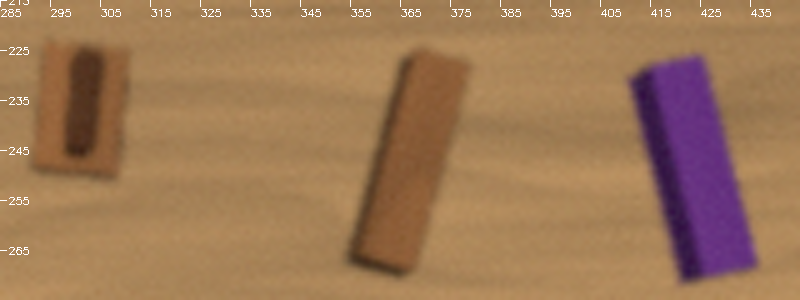

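The choice holds: the brown block at raw (368,243) is plain and has no handle, while the one at (425,246) is purple. Next I fit poses to the corner pixels and overlay them on both pictures.

```bash
cat > h.py <<'E'
import numpy as np, cv2
from scipy.optimize import least_squares
from workcell import bot
def cam(n):
    i=bot.camera_info(n); f=210/np.tan(np.radians(i["vertical_fov"]/2))
    K=np.array([[f,0,i["cx"]],[0,f,i["cy"]],[0,0,1.]])
    T=np.linalg.inv(np.diag([1,1,1,1.])@i["pose"]); F=np.diag([1,-1,-1.])
    return K,np.array(i["D"]),F@T[:3,:3],F@T[:3,3]
C={n:cam(n) for n in("top","side")}
def proj(n,P):
    K,D,R,t=C[n]; return cv2.projectPoints(np.asarray(P,float).reshape(-1,3),cv2.Rodrigues(R)[0],t,K,D)[0][:,0]
def rect(p,lx,ly,z):
    c,s=np.cos(p[2]),np.sin(p[2]); q=np.array([[1,1],[1,-1],[-1,-1],[-1,1]])*[lx/2,ly/2]   # far-left, far-right, near-right, near-left
    return np.c_[q@np.array([[c,s],[-s,c]])+p[:2],np.full(4,z)]
def fit(obs,lx,ly,z,p0):
    """obs {cam: 4 px}"""
    r=least_squares(lambda p:np.concatenate([(proj(n,rect(p,lx,ly,z))-o).ravel() for n,o in obs.items()]),p0)
    return r.x,np.sqrt(np.mean(r.fun**2))
def unproj(n,px,z):
    K,D,R,t=C[n]; u=cv2.undistortPoints(np.array(px,float).reshape(-1,1,2),K,D)[:,0]
    d=np.c_[u,np.ones(len(u))]@R; o=-R.T@t
    return o+d*((z-o[2])/d[:,2])[:,None]
def cp(x0,y0,pts,s=5): return (np.array(pts)+.5)/s-.5+[x0,y0]
E
cat > m.py <<'E'
from h import *
S=dict(tray=(.138,.180,.026),board=(.16,.1,.018),long=(.15,.04,.055),bar=(.09,.06,.02),cork=(.11,.06,.032))
O=dict(tray=cp(165,150,[(195,29),(438,83),(391,270),(148,212)]),
board=cp(285,140,[(98,116),(236,114),(241,330),(103,330)]),
long=cp(285,215,[(414,50),(471,63),(410,270),(357,257)]),
bar=cp(285,215,[(47,40),(130,50),(118,178),(33,168)]),
cork=cp(165,150,[(302,384),(378,349),(444,484),(370,520)]))
P={}
for k in O:
    c=unproj("top",O[k].mean(0),S[k][2])[0]
    P[k],e=fit({"top":O[k]},*S[k],[c[0],c[1],0]); print(k,P[k].round(4),"px",e.round(2))
print("round",unproj("top",cp(165,150,[(97,507)]),.02),"handle",unproj("top",cp(165,150,[(78,497)]),.072))
r=unproj("top",cp(165,150,[(97,507)]),.02)[0]
for n,(x0,y0,w,h,s) in dict(top=(165,140,265,140,3),side=(170,100,180,230,3)).items():
    im=cv2.resize(cv2.imread(f"raw_{n}.png")[y0:y0+h,x0:x0+w],None,fx=s,fy=s,interpolation=cv2.INTER_CUBIC)
    if n=="side": im=im[:600]
    dr=lambda q:cv2.polylines(im,[np.int32(((q-[x0,y0])+.5)*s*16)],True,(0,255,0),1,cv2.LINE_AA,4)
    for k in P: dr(proj(n,rect(P[k],*S[k])))
    a=np.linspace(0,2*np.pi,40)
    dr(proj(n,np.c_[r[0]+.028*np.cos(a),r[1]+.028*np.sin(a),a*0+.02])); dr(proj(n,np.c_[r[0]+.011*np.cos(a),r[1]+.011*np.sin(a),a*0+.072]))
    dr(proj(n,rect(P["bar"],.07,.02,.058)))
    cv2.imwrite(f"pics/ov_{n}.png",im)
E
python3 m.py
```

```text
tray [ 0.6204  0.1658 -0.2528] px 0.31
board [ 0.5971 -0.171  -0.019 ] px 0.35
long [ 0.3657 -0.3233 -0.3304] px 0.46
bar [ 0.4108 -0.1023 -0.1373] px 0.17
cork [0.4142 0.1102 0.439 ] px 0.61
round [[0.36943587 0.30234718 0.02      ]] handle [[0.37034915 0.30470474 0.072     ]]
```

View pics/ov_top.png

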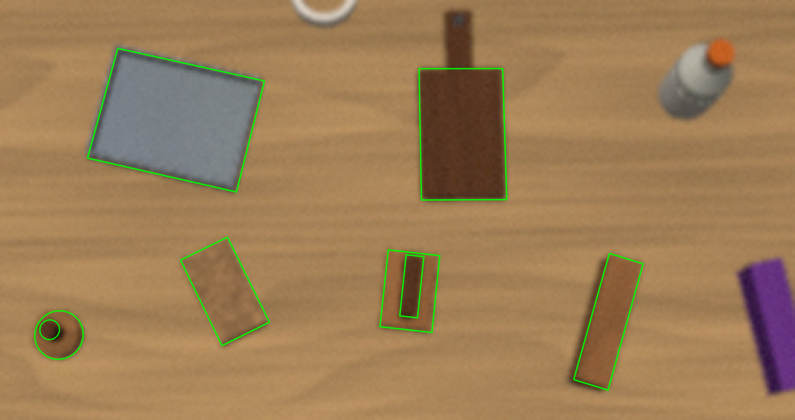

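View pics/ov_side.png

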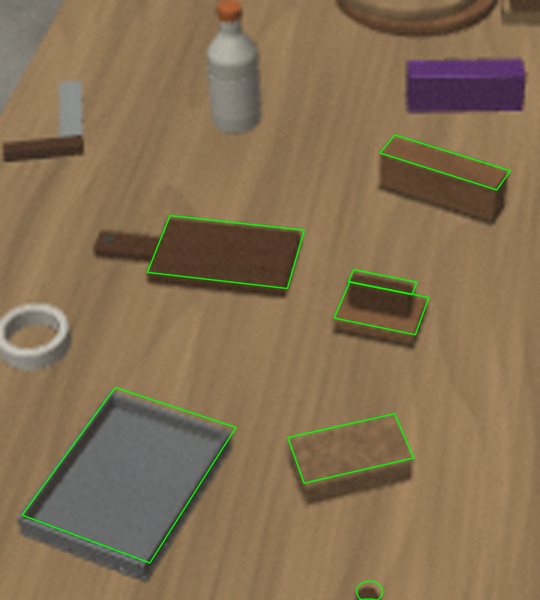

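The overlay outlines match in both pictures, to about 1 px. First move: hover above the long block with the fingers turned across its width.

Emit:
step_arm(
  targets="1 0.37 0.285 -0.1 0 0 -0.89;1 0.37 0.285 -0.2 0 0 -0.89;1 0.37 0.285 -0.28 0 0 -0.89;1 0.37 0.285 -0.28 0 0 -0.89;1 0.37 0.285 -0.28 0 0 -0.89;1 0.37 0.285 -0.28 0 0 -0.89;1 0.37 0.285 -0.28 0 0 -0.89;1 0.37 0.285 -0.28 0 0 -0.89;1 0.37 0.285 -0.28 0 0 -0.89",
)

```text
clock: 0.85
eef_pos: [0.3655, -0.3213, 0.0893]
tool_rot: [0.987, -0.162, -0.002, -0.001]
ft_force: [-0.3, -0.5, 0.7]
grip_width: 0.0855
grasp_force: 0.0
```

Emit:
step_arm(
  targets="1 0 -0.003 -0.08 0 0 0;1 0 -0.003 -0.143 0 0 0;1 0 -0.003 -0.143 0 0 0;-1 0 -0.003 -0.143 0 0 0;-1 0 -0.003 -0.143 0 0 0;-1 0 -0.003 -0.143 0 0 0;-1 0 -0.003 -0.143 0 0 0;-1 0 -0.003 -0.143 0 0 0;-1 0 -0.003 -0.143 0 0 0;-1 0 -0.003 -0.143 0 0 0",
)

```text
clock: 1.68
eef_pos: [0.3673, -0.3265, 0.0223]
tool_rot: [0.986, -0.164, 0.002, 0.001]
ft_force: [0.8, 1.3, 6.2]
grip_width: 0.0391
grasp_force: 62.3
```

Emit:
step_arm(
  targets="-1 0 0 0.06 0 0 0;-1 0 0 0.12 0 0 0;-1 0.08 0.1 0.2 0 0 0.2;-1 0.15 0.2 0.2 0 0 0.4;-1 0.2 0.3 0.2 0 0 0.6;-1 0.24 0.4 0.2 0 0 0.8;-1 0.28 0.46 0.2 0 0 0.95;-1 0.29 0.48 0.2 0 0 0.98;-1 0.29 0.48 0.2 0 0 0.98",
)

```text
clock: 2.43
eef_pos: [0.5116, -0.0832, 0.1209]
tool_rot: [0.975, 0.221, 0.001, 0.0]
ft_force: [0.7, -1.0, -2.3]
grip_width: 0.0392
grasp_force: 61.9
```

Emit:
step_arm(
  targets="-1 0.08 0.1 0 0 0 0.2;-1 0.14 0.2 0 0 0 0.4;-1 0.2 0.3 0 0 0 0.6;-1 0.26 0.4 0 0 0 0.8;-1 0.29 0.48 0 0 0 0.95;-1 0.295 0.482 0 0 0 0.95;-1 0.295 0.482 0 0 0 0.95;-1 0.295 0.482 0 0 0 0.95;-1 0.295 0.482 0 0 0 0.95",
)

```text
clock: 3.18
eef_pos: [0.6583, 0.1579, 0.1193]
tool_rot: [0.828, 0.56, -0.0, 0.0]
ft_force: [-0.3, -0.3, -2.7]
grip_width: 0.0395
grasp_force: 62.0
```

Emit:
step_arm(
  targets="-1 0 0 0 0 0 0.164;-1 0 0 -0.08 0 0 0.164;-1 0 0 -0.12 0 0 0.164;-1 0 0 -0.15 0 0 0.164;-1 0 0 -0.165 0 0 0.164;-1 0 0 -0.175 0 0 0.164;-1 0 0 -0.18 0 0 0.164;-1 0 0 -0.182 0 0 0.164;-1 0 0 -0.182 0 0 0.164",
)

```text
clock: 3.93
eef_pos: [0.6574, 0.1561, 0.0368]
tool_rot: [0.792, 0.611, 0.002, -0.001]
ft_force: [-12.8, 1.5, 28.0]
grip_width: 0.0393
grasp_force: 67.4
```

```bash
cat > look.py <<'E'
import sys,cv2
from workcell import bot
n,name,x0,y0,w,h,s=sys.argv[1],sys.argv[2],*map(int,sys.argv[3:8])
im=bot.camera(n)[:,:,::-1]; cv2.imwrite(f"raw_{name}.png",im)
c=cv2.resize(im[y0:y0+h,x0:x0+w],None,fx=s,fy=s,interpolation=cv2.INTER_CUBIC)
for i in range(0,w,10): cv2.putText(c,str(x0+i),(i*s,12),0,.35,(255,255,255))
for i in range(0,h,10): cv2.putText(c,str(y0+i),(2,i*s+4),0,.35,(255,255,255))
cv2.imwrite(f"pics/{name}.png",c)
E
python3 look.py side L1 160 210 110 90 7
```

```text
(no output)
```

View pics/L1.png

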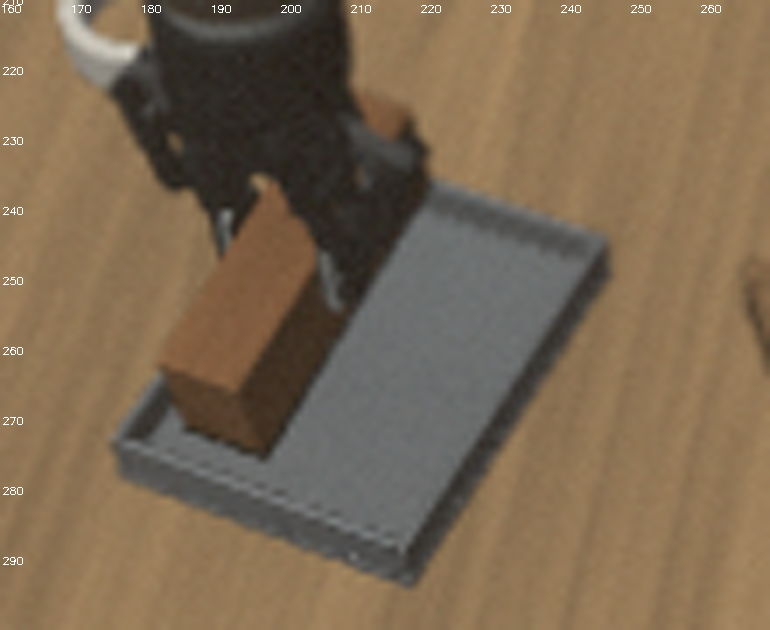

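The block is inside the tray, with its near-left bottom corner at about (198,275). I'll compare that with where it should be when resting on the floor.

```bash
python3 - <<'E'
from h import *
T=np.array([.6204,.1658]);a=-.2528
for z in(.005,.06,.014,.069):
    for dx in(.038,):
        c,s=np.cos(a),np.sin(a); p=[T[0]+c*dx,T[1]+s*dx,a+np.pi/2]
        print(z,dx,proj("side",rect(p,.15,.04,z)).round(1).tolist())
E
```

```text
0.005 0.038 [[195.8, 277.5], [183.9, 273.0], [209.3, 237.5], [220.7, 241.3]]
0.06 0.038 [[193.1, 265.4], [180.9, 260.9], [207.2, 225.2], [218.9, 229.0]]
0.014 0.038 [[195.4, 275.5], [183.4, 271.1], [208.9, 235.5], [220.4, 239.4]]
0.069 0.038 [[192.7, 263.4], [180.4, 258.9], [206.8, 223.1], [218.6, 227.0]]
```

The right end is riding on the tray's right wall, so the block sits about 9 mm too far right. I'll raise it a little, shift it left along the tray and lower it again.

Emit:
step_arm(
  targets="-1 0 0 0.03 0 0 0;-1 0 0 0.036 0 0 0;-1 0.003 0.01 0.036 0 0 0;-1 0.004 0.018 0.036 0 0 0;-1 0.004 0.018 0.036 0 0 0;-1 0.004 0.018 0.025 0 0 0;-1 0.004 0.018 0.015 0 0 0;-1 0.004 0.018 0.007 0 0 0;-1 0.004 0.018 0.002 0 0 0;-1 0.004 0.018 0.002 0 0 0",
)

```text
clock: 4.82
eef_pos: [0.6606, 0.1626, 0.0309]
tool_rot: [0.792, 0.611, -0.001, 0.001]
ft_force: [-1.9, -5.1, 7.7]
grip_width: 0.0392
grasp_force: 65.1
```

```bash
python3 look.py side L2 160 210 110 90 7
```

```text
(no output)
```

View pics/L2.png

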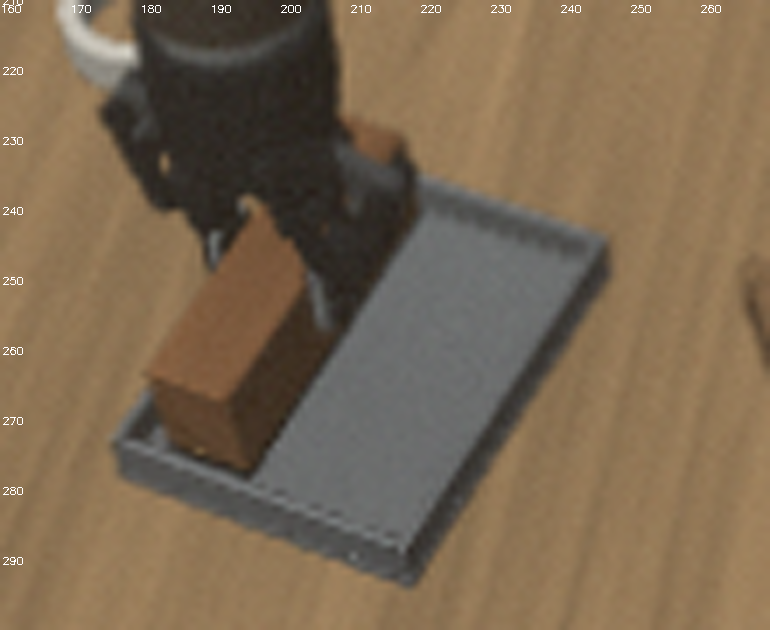

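Now it matches the expected flat pose: left bottom corner at (195.3,277.4), right top corner at (217.4,228.6). Release, and move on to the bar pad.

Emit:
step_arm(
  targets="0.3 0 0 0 0 0 0;0.3 0 0 0 0 0 0;0.3 0 0 0 0 0 0;0.3 0 0 0.08 0 0 0;0.3 0 0 0.16 0 0 0.1;0.6 0 0 0.22 0 0 0.25;1 -0.05 -0.06 0.24 0 0 0.4;1 -0.12 -0.14 0.24 0 0 0.55;1 -0.18 -0.2 0.24 0 0 0.7;1 -0.2 -0.24 0.24 0 0 0.8",
)

```text
clock: 5.7
eef_pos: [0.5576, 0.0441, 0.1496]
tool_rot: [0.561, 0.828, -0.0, -0.001]
ft_force: [0.4, -0.6, -0.4]
grip_width: 0.0851
grasp_force: 0.0
```

```bash
python3 - <<'E'
from workcell import bot
o=bot.get_obs();print(o["joint_pos"].round(3),o["eef_pos"].round(4))
E
```

```text
[0.079 0.405 0.019 1.187 0.    1.27 ] [0.5576 0.0441 0.1496]
```

Emit:
step_arm(
  targets="1 -0.06 -0.06 -0.02 0 0 0.16;1 -0.12 -0.12 -0.05 0 0 0.32;1 -0.18 -0.18 -0.08 0 0 0.48;1 -0.24 -0.24 -0.1 0 0 0.64;1 -0.294 -0.293 -0.1 0 0 0.8;1 -0.294 -0.293 -0.1 0 0 0.96;1 -0.294 -0.293 -0.1 0 0 0.96;1 -0.294 -0.293 -0.1 0 0 0.96",
)

```text
clock: 6.37
eef_pos: [0.4132, -0.102, 0.0999]
tool_rot: [0.221, 0.975, 0.0, 0.0]
ft_force: [0.7, 0.1, 0.1]
grip_width: 0.0854
grasp_force: 0.0
```

Emit:
step_arm(
  targets="1 0 0 0 0 0 0.16;1 0 0 0 0 0 0.32;1 0 0 0 0 0 0.382;1 0 0 0 0 0 0.382;1 0 0 0 0 0 0.382",
)

```text
clock: 6.78
eef_pos: [0.4145, -0.101, 0.0999]
tool_rot: [0.072, 0.997, 0.0, 0.0]
ft_force: [0.8, 0.3, -0.1]
grip_width: 0.0852
grasp_force: 0.0
```

Emit:
step_arm(
  targets="1 -0.005 -0.002 -0.06 0 0 0;1 -0.005 -0.002 -0.12 0 0 0;1 -0.005 -0.002 -0.145 0 0 0;1 -0.005 -0.002 -0.145 0 0 0;-1 -0.005 -0.002 -0.145 0 0 0;-1 -0.005 -0.002 -0.145 0 0 0;-1 -0.005 -0.002 -0.145 0 0 0;-1 -0.005 -0.002 -0.145 0 0 0;-1 -0.005 -0.002 -0.145 0 0 0;-1 -0.005 -0.002 -0.145 0 0 0",
)

```text
clock: 7.62
eef_pos: [0.4118, -0.1028, 0.0283]
tool_rot: [0.072, 0.997, 0.0, 0.001]
ft_force: [-0.4, 1.5, 5.9]
grip_width: 0.019
grasp_force: 59.7
```

```bash
python3 - <<'E'
from h import *
O=cp(165,150,[(195,29),(438,83),(391,270),(148,212)])
p,e=fit({"top":O},.138,.18,.026,[.62,.166,-.25])
q=proj("side",rect(p,.138,.18,.026));print(q.round(1).tolist())
S=cp(160,210,[(113,438),(607,240),(412,553)],7)  # FL, NR, NL
print(S.round(1).tolist(), unproj("side",S,.026).round(4).tolist(), rect(p,.138,.18,.026).round(4).tolist())
f=lambda p:np.r_[(proj("top",rect(p,.138,.18,.026))-O).ravel(),(proj("side",rect(p,.138,.18,.026))[[0,2,3]]-S).ravel()]
r=least_squares(f,p);print(r.x.round(4),r.fun.round(1))
E
```

```text
[[176.7, 271.1], [207.8, 228.5], [248.0, 241.8], [219.3, 287.0]]
[[175.7, 272.1], [246.3, 243.9], [218.4, 288.6]] [[0.7115, 0.2399, 0.026], [0.5346, 0.1046, 0.026], [0.5772, 0.2758, 0.026]] [[0.7097, 0.2357, 0.026], [0.6647, 0.0614, 0.026], [0.5311, 0.0959, 0.026], [0.5761, 0.2702, 0.026]]
[ 0.6217  0.1685 -0.2559] [-0.7 -0.3 -0.4 -0.1 -0.5 -0.5 -1.5 -0.4  0.3 -0.5  1.2 -1.3  0.  -0.9]
```

Emit:
step_arm(
  targets="-1 0 0 0.06 0 0 0;-1 0 0 0.12 0 0 -0.1;-1 0.05 0.08 0.126 0 0 -0.25;-1 0.1 0.16 0.126 0 0 -0.4;-1 0.15 0.24 0.126 0 0 -0.55;-1 0.2 0.32 0.126 0 0 -0.7;-1 0.24 0.4 0.126 0 0 -0.85;-1 0.28 0.46 0.126 0 0 -0.96;-1 0.28 0.46 0.126 0 0 -0.96;-1 0.28 0.46 0.126 0 0 -0.96",
)

```text
clock: 8.45
eef_pos: [0.5547, 0.1337, 0.0903]
tool_rot: [0.431, 0.902, 0.003, 0.001]
ft_force: [1.4, 0.2, -0.7]
grip_width: 0.019
grasp_force: 59.6
```

Emit:
step_arm(
  targets="-1 0.05 0.08 0 0 0 -0.16;-1 0.1 0.15 0 0 0 -0.32;-1 0.111 0.164 0 0 0 -0.48;-1 0.111 0.164 0 0 0 -0.64;-1 0.111 0.164 0 0 0 -0.8;-1 0.111 0.164 0 0 0 -0.96;-1 0.111 0.164 0 0 0 -0.96;-1 0.111 0.164 0 0 0 -0.96",
)

```text
clock: 9.12
eef_pos: [0.6058, 0.2089, 0.0899]
tool_rot: [0.734, 0.679, -0.001, -0.0]
ft_force: [-0.3, 0.4, -1.4]
grip_width: 0.0195
grasp_force: 60.0
```

Emit:
step_arm(
  targets="-1 0 0 -0.01 0 0 -0.15;-1 0 0 -0.03 0 0 -0.223;-1 0 0 -0.03 0 0 -0.223;-1 0 0 -0.03 0 0 -0.223",
)

```text
clock: 9.45
eef_pos: [0.6054, 0.2087, 0.0746]
tool_rot: [0.791, 0.612, -0.001, -0.0]
ft_force: [0.0, 0.3, -1.3]
grip_width: 0.0191
grasp_force: 60.0
```

```bash
python3 look.py side B1 160 210 110 90 7
```

```text
(no output)
```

View pics/B1.png

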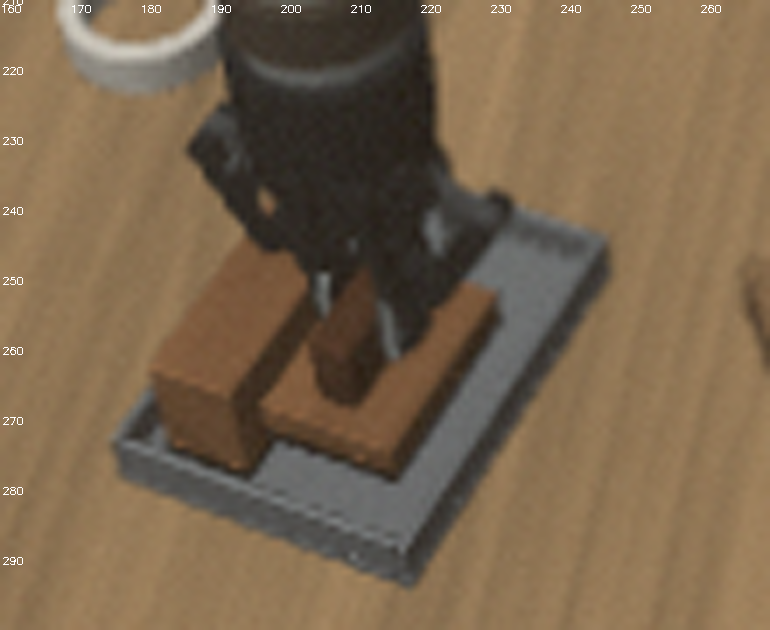

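```bash
python3 - <<'E'
from h import *
S=cp(160,210,[(113,438),(607,240),(412,553)],7)
sub=lambda p:(proj("side",rect(p,.138,.18,.026))[[0,2,3]]-S).ravel()
t=least_squares(sub,[.62,.17,-.25]).x;print("tray side",t.round(4))
W=unproj("side",cp(160,210,[(263,408),(388,466),(497,293)],7),.066)[:,:2]
c,s=np.cos(t[2]),np.sin(t[2]);L=(W-t[:2])@np.array([[c,-s],[s,c]])
print("pad FL NL NR in tray",(L*1000).round(1).tolist())
W=unproj("side",cp(160,210,[(150,372),(232,397)],7),.06)[:,:2]
L=(W-t[:2])@np.array([[c,-s],[s,c]]);print("block left end top",(L*1000).round(1).tolist())
E
```

```text
tray side [ 0.6224  0.1717 -0.2522]
pad FL NL NR in tray [[-0.3, 75.4], [-59.2, 80.8], [-57.6, -13.5]]
block left end top [[53.8, 74.0], [17.0, 71.8]]
```

In the tray frame the pad's centre is at about (-29,34) mm, which clears all the walls. I'll shift it 3 mm towards the block, lower it and release with a small opening.

Emit:
step_arm(
  targets="-1 0.006 -0.001 -0.02 0 0 0;-1 0.006 -0.001 -0.04 0 0 0;-1 0.006 -0.001 -0.06 0 0 0;-1 0.006 -0.001 -0.075 0 0 0;-1 0.006 -0.001 -0.083 0 0 0;-1 0.006 -0.001 -0.086 0 0 0;-1 0.006 -0.001 -0.086 0 0 0",
)

```text
clock: 10.08
eef_pos: [0.6081, 0.2085, 0.0334]
tool_rot: [0.792, 0.611, -0.001, -0.0]
ft_force: [-5.7, -2.3, 8.4]
grip_width: 0.0193
grasp_force: 61.3
```

Emit:
step_arm(
  targets="-0.2 0 0 0 0 0 0;-0.2 0 0 0 0 0 0;-0.2 0 0 0 0 0 0;-0.2 0 0 0.05 0 0 0;-0.2 0 0 0.12 0 0 0;1 0 0 0.2 0 0 0;1 0 0 0.22 0 0 0;1 0 0 0.22 0 0 0",
)

```text
clock: 10.75
eef_pos: [0.6125, 0.2099, 0.1475]
tool_rot: [0.792, 0.611, 0.005, 0.002]
ft_force: [-0.0, 0.0, -0.3]
grip_width: 0.0693
grasp_force: 0.0
```

Emit:
step_arm(
  targets="1 -0.08 0.03 0 0 0 0;1 -0.16 0.06 0 0 0 0;1 -0.24 0.09 0 0 0 0;1 -0.32 0.12 0 0 0 0;1 -0.4 0.16 0 0 0 0;1 -0.479 0.189 -0.05 0 0 0;1 -0.479 0.189 -0.064 0 0 0;1 -0.479 0.189 -0.064 0 0 0;1 -0.479 0.189 -0.064 0 0 0",
)

```text
clock: 11.5
eef_pos: [0.3684, 0.3029, 0.109]
tool_rot: [0.791, 0.612, -0.001, 0.0]
ft_force: [0.6, 0.2, -0.3]
grip_width: 0.0855
grasp_force: 0.0
```

Emit:
step_arm(
  targets="1 0 0 -0.07 0 0 0;1 0 0 -0.13 0 0 0;1 0 0 -0.148 0 0 0;1 0 0 -0.148 0 0 0;-1 0 0 -0.148 0 0 0;-1 0 0 -0.148 0 0 0;-1 0 0 -0.148 0 0 0;-1 0 0 -0.148 0 0 0;-1 0 0 -0.148 0 0 0;-1 0 0 -0.148 0 0 0",
)

```text
clock: 12.33
eef_pos: [0.3705, 0.3039, 0.0374]
tool_rot: [0.792, 0.611, 0.001, 0.0]
ft_force: [0.4, -0.7, 4.3]
grip_width: 0.0208
grasp_force: 58.5
```

Emit:
step_arm(
  targets="-1 0 0 0.08 0 0 0;-1 0 0 0.15 0 0 0;-1 0.06 -0.05 0.17 0 0 0;-1 0.12 -0.1 0.17 0 0 0;-1 0.18 -0.15 0.17 0 0 0;-1 0.25 -0.2 0.17 0 0 0;-1 0.32 -0.26 0.17 0 0 0;-1 0.38 -0.31 0.17 0 0 0;-1 0.436 -0.352 0.17 0 0 0;-1 0.436 -0.352 0.17 0 0 0",
)

```text
clock: 13.17
eef_pos: [0.593, 0.1224, 0.1209]
tool_rot: [0.794, 0.608, 0.001, 0.002]
ft_force: [0.7, 0.3, -0.2]
grip_width: 0.0207
grasp_force: 59.2
```

Emit:
step_arm(
  targets="-1 0 0 -0.04 0 0 0;-1 0 0 -0.072 0 0 0;-1 0 0 -0.072 0 0 0;-1 0 0 -0.072 0 0 0",
)

```text
clock: 13.5
eef_pos: [0.5863, 0.1272, 0.0842]
tool_rot: [0.792, 0.611, -0.002, -0.001]
ft_force: [-0.4, 0.7, -0.3]
grip_width: 0.0202
grasp_force: 59.2
```

```bash
python3 look.py side R1 160 210 110 90 7
```

```text
(no output)
```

View pics/R1.png

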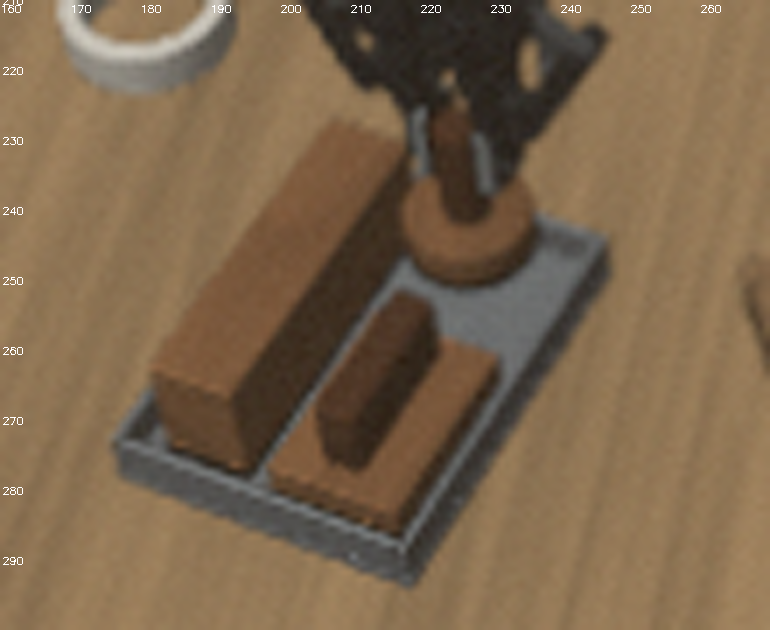

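The long block and bar pad lie flat. The round pad hovers with the middle of its base at crop (468,228).

```bash
python3 - <<'E'
from h import *
t=[.6224,.1717,-.2522];c,s=np.cos(t[2]),np.sin(t[2])
def loc(px,z): return ((unproj("side",cp(160,210,px,7),z)[:,:2]-t[:2])@np.array([[c,-s],[s,c]])*1000).round(1).tolist()
print(loc([(468,226)],.068),"bar FL NL NR",loc([(268,467),(390,517),(498,355)],.025))
E
```

```text
[[-30.9, -39.2]] bar FL NL NR [[4.1, 74.9], [-53.0, 77.0], [-54.3, -13.4]]
```

Emit:
step_arm(
  targets="-1 0.003 -0.02 0 0 0 0;-1 0.003 -0.02 -0.02 0 0 0;-1 0.003 -0.02 -0.04 0 0 0;-1 0.003 -0.02 -0.06 0 0 0;-1 0.003 -0.02 -0.075 0 0 0;-1 0.003 -0.02 -0.083 0 0 0;-1 0.003 -0.02 -0.087 0 0 0;-1 0.003 -0.02 -0.087 0 0 0",
)

```text
clock: 14.22
eef_pos: [0.5884, 0.1178, 0.0425]
tool_rot: [0.791, 0.611, -0.0, -0.001]
ft_force: [-3.3, 0.4, 6.3]
grip_width: 0.0202
grasp_force: 60.3
```

Emit:
step_arm(
  targets="-0.2 0 0 0 0 0 0;-0.2 0 0 0 0 0 0;-0.2 0 0 0 0 0 0;-0.2 0 0 0.06 0 0 0;-0.2 0 0 0.13 0 0 0;1 -0.05 0 0.16 0 0 -0.15;1 -0.12 0 0.16 0 0 -0.3;1 -0.2 -0.015 0.16 0 0 -0.45;1 -0.28 -0.015 0.16 0 0 -0.6;1 -0.351 -0.015 0.16 0 0 -0.75",
)

```text
clock: 15.05
eef_pos: [0.4112, 0.1091, 0.1214]
tool_rot: [0.936, 0.352, -0.001, 0.0]
ft_force: [-0.1, 0.4, 1.1]
grip_width: 0.0856
grasp_force: 0.0
```

Emit:
step_arm(
  targets="1 0 0 0 0 0 -0.15;1 0 0 -0.05 0 0 -0.3;1 0 0 -0.08 0 0 -0.365;1 0 0 -0.08 0 0 -0.365;1 0 0 -0.08 0 0 -0.365",
)

```text
clock: 15.47
eef_pos: [0.413, 0.1095, 0.0813]
tool_rot: [0.976, 0.218, -0.001, 0.0]
ft_force: [0.1, -1.1, 0.8]
grip_width: 0.0854
grasp_force: 0.0
```

```bash
python3 look.py side C1 160 180 135 100 5; python3 - <<'E'
from workcell import bot
print(bot.get_obs()["joint_pos"].round(2))
E
```

```text
[ 0.26  0.23 -0.43  0.91 -0.    2.96]
```

View pics/C1.png

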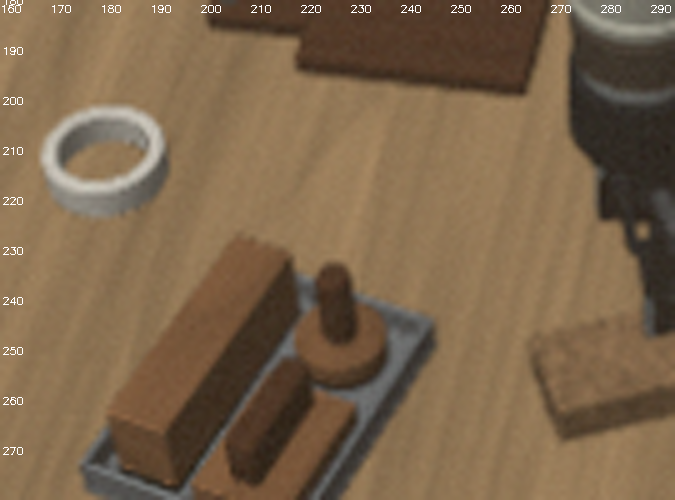

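The tray is packed as asked: the round pad's base is around crop (340,345), and the bar pad and long block are clear of it. I'll check where the cork is in the side view before descending.

```bash
python3 - <<'E'
from h import *
print(unproj("side",cp(160,180,[(531,342),(559,413)],5),.032).round(4).tolist()); print(rect([.4142,.1102,.439],.11,.06,.032).round(4).tolist())
# board corners in C1: near-left and far-left of the rectangle's top; top-cam fit
print(unproj("side",cp(160,180,[(297,66),(526,90)],5),.018).round(4).tolist()); print(rect([.5971,-.171,-.019],.16,.1,.018).round(4).tolist())
E
```

```text
[[0.4734, 0.1168, 0.032], [0.4483, 0.1669, 0.032]]
[[0.4512, 0.1607, 0.032], [0.4767, 0.1064, 0.032], [0.3772, 0.0597, 0.032], [0.3517, 0.114, 0.032]]
[[0.673, -0.1099, 0.018], [0.5174, -0.1093, 0.018]]
[[0.678, -0.1225, 0.018], [0.6761, -0.2225, 0.018], [0.5162, -0.2195, 0.018], [0.5181, -0.1195, 0.018]]
```

Emit:
step_arm(
  targets="1 -0.003 0.008 -0.05 0 0 0;1 -0.003 0.008 -0.1 0 0 0;1 -0.003 0.008 -0.14 0 0 0;1 -0.003 0.008 -0.166 0 0 0;1 -0.003 0.008 -0.166 0 0 0;-1 -0.003 0.008 -0.166 0 0 0;-1 -0.003 0.008 -0.166 0 0 0;-1 -0.003 0.008 -0.166 0 0 0;-1 -0.003 0.008 -0.166 0 0 0;-1 -0.003 0.008 -0.166 0 0 0",
)

```text
clock: 16.35
eef_pos: [0.414, 0.1142, 0.0005]
tool_rot: [0.976, 0.218, 0.002, -0.0]
ft_force: [0.0, -0.7, 7.3]
grip_width: 0.0591
grasp_force: 65.4
```

Emit:
step_arm(
  targets="-1 0 0 0.07 0 0 0;-1 0 0 0.14 0 0 0;-1 0.05 -0.07 0.17 0 0 -0.1;-1 0.1 -0.14 0.17 0 0 -0.2;-1 0.15 -0.21 0.17 0 0 -0.3;-1 0.2 -0.28 0.17 0 0 -0.4;-1 0.25 -0.35 0.17 0 0 -0.5;-1 0.3 -0.42 0.17 0 0 -0.584;-1 0.34 -0.5 0.17 0 0 -0.584;-1 0.369 -0.566 0.17 0 0 -0.584",
)

```text
clock: 17.18
eef_pos: [0.5946, -0.164, 0.0842]
tool_rot: [1.0, -0.01, 0.0, -0.0]
ft_force: [1.2, 0.5, -1.7]
grip_width: 0.059
grasp_force: 65.4
```

Emit:
step_arm(
  targets="-1 0 0 -0.04 0 0 0;-1 0 0 -0.08 0 0 0;-1 0 0 -0.08 0 0 0;-1 0 0 -0.08 0 0 0",
)

```text
clock: 17.52
eef_pos: [0.5918, -0.1619, 0.0426]
tool_rot: [1.0, -0.01, -0.002, -0.001]
ft_force: [-0.1, 0.0, -0.2]
grip_width: 0.0592
grasp_force: 65.3
```

```bash
python3 look.py side K1 195 140 100 75 7
```

```text
(no output)
```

View pics/K1.png

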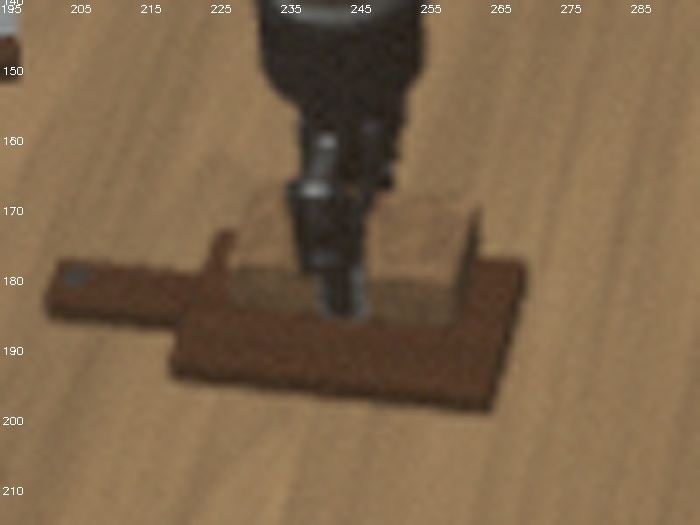

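```bash
python3 - <<'E'
from h import *
g=lambda p,z:unproj("side",cp(195,140,p,7),z)[:,:2].round(4).tolist()
print("board +y edge far,near (z0)",g([(171,378),(490,411)],0),"near -y (top)",g([(526,262)],.018))
print("cork far+y, near+y, near-y",g([(233,268),(461,279),(479,205)],.074))
E
```

```text
board +y edge far,near (z0) [[0.6786, -0.125], [0.5214, -0.1247]] near -y (top) [[0.519, -0.2141]]
cork far+y, near+y, near-y [[0.6416, -0.126], [0.5346, -0.1337], [0.536, -0.1878]]
```

Emit:
step_arm(
  targets="-1 0.016 -0.02 0 0 0 0;-1 0.016 -0.02 -0.02 0 0 0;-1 0.016 -0.02 -0.035 0 0 0;-1 0.016 -0.02 -0.044 0 0 0;-1 0.016 -0.02 -0.049 0 0 0;-1 0.016 -0.02 -0.051 0 0 0;-1 0.016 -0.02 -0.051 0 0 0",
)

```text
clock: 18.15
eef_pos: [0.6008, -0.1715, 0.0187]
tool_rot: [1.0, -0.01, -0.0, -0.0]
ft_force: [-1.2, 0.3, 0.9]
grip_width: 0.0591
grasp_force: 65.5
```

Emit:
step_arm(
  targets="1 0 0 0 0 0 0;1 0 0 0 0 0 0;1 0 0 0 0 0 0;1 0 0 0.06 0 0 0;1 0 0 0.14 0 0 0;1 0 0 0.22 0 0 0;1 -0.08 0 0.28 0 0 0;1 -0.16 0 0.28 0 0 0;1 -0.24 0 0.28 0 0 0;1 -0.32 0 0.28 0 0 0",
)

```text
clock: 18.98
eef_pos: [0.4425, -0.1722, 0.1592]
tool_rot: [1.0, -0.01, 0.001, 0.001]
ft_force: [-0.6, -0.6, 0.5]
grip_width: 0.0854
grasp_force: 0.0
```

Emit:
step_arm(
  targets="1 -0.08 0 0 0 0 0;1 -0.16 0 0 0 0 0;1 -0.24 0 0 0 0 0;1 -0.24 0 0 0 0 0;1 -0.24 0 0 0 0 0",
)

```text
clock: 19.4
eef_pos: [0.3215, -0.1719, 0.1585]
tool_rot: [1.0, -0.011, 0.0, 0.0]
ft_force: [0.8, 0.2, 0.2]
grip_width: 0.0856
grasp_force: 0.0
```

```bash
python3 look.py top F1 185 140 160 80 5
```

```text
(no output)
```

View pics/F1.png

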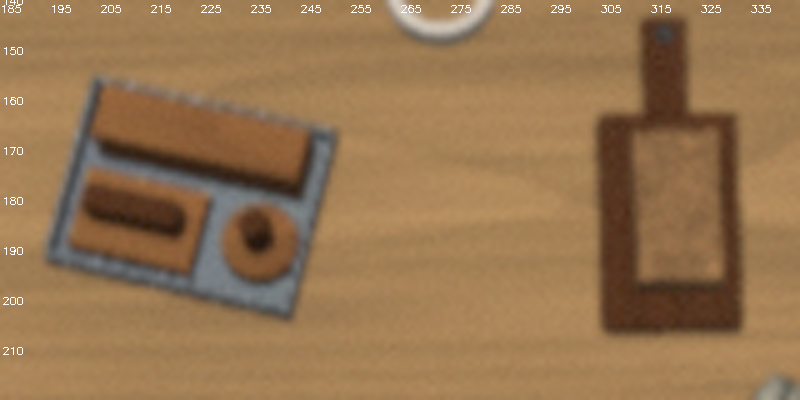

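The tray is fine: the tools are flat, and the round pad at (262,242) is clear of the wall and the bar pad. The cork sits too far towards the board's handle, so I'll measure the offset.

```bash
python3 - <<'E'
from h import *
b,e1=fit({"top":cp(185,140,[(598,116),(736,114),(741,330),(603,331)])},.16,.1,.018,[.6,-.17,0])
k,e2=fit({"top":cp(185,140,[(631,130),(719,127),(724,279),(638,282)])},.11,.06,.05,[.61,-.17,0])
c,s=np.cos(b[2]),np.sin(b[2]);d=k[:2]-b[:2]
print(b.round(4),e1,k.round(4),e2,"cork in board frame mm",[(c*d[0]+s*d[1])*1000,(-s*d[0]+c*d[1])*1000])
t=fit({"top":cp(185,140,[(95,77),(337,131),(292,319),(46,261)])},.138,.18,.026,[.62,.166,-.25])[0]
r=unproj("top",cp(185,140,[(260,243)]),.025)[0,:2]-t[:2];c,s=np.cos(t[2]),np.sin(t[2]);print("round in tray",c*r[0]+s*r[1],-s*r[0]+c*r[1])
E
```

```text
[ 0.5969 -0.171  -0.0179] 0.3249817087439924 [ 0.601  -0.1741 -0.0014] 0.17578649614830041 cork in board frame mm [np.float64(4.179830052624892), np.float64(-3.0514746852317165)]
round in tray -0.02213652699525387 -0.05486738876336795
```

The cork's offset is only about (4,-3) mm, but it's easy to correct: grip it again, shift it, set it down.

Emit:
step_arm(
  targets="1 0.08 0 0 0 0 0;1 0.16 0 0 0 0 0;1 0.24 0 0 0 0 0;1 0.32 0 0 0 0 0;1 0.4 0 0 0 0 0;1 0.48 0 0 0 0 0;1 0.56 0 0 0 0 0;1 0.56 0 0 0 0 0;1 0.56 0 -0.07 0 0 0;1 0.56 0 -0.14 0 0 0",
)

```text
clock: 20.28
eef_pos: [0.6083, -0.1723, 0.0884]
tool_rot: [1.0, -0.009, 0.003, 0.001]
ft_force: [0.4, 0.1, -0.9]
grip_width: 0.0852
grasp_force: 0.0
```

Emit:
step_arm(
  targets="1 0 0 -0.07 0 0 0;1 0 0 -0.12 0 0 0;1 0 0 -0.14 0 0 0;1 0 0 -0.14 0 0 0;-1 0 0 -0.14 0 0 0;-1 0 0 -0.14 0 0 0;-1 0 0 -0.14 0 0 0;-1 0 0 -0.14 0 0 0;-1 0 0 -0.14 0 0 0;-1 0 0 -0.14 0 0 0",
)

```text
clock: 21.12
eef_pos: [0.6055, -0.1728, 0.0211]
tool_rot: [1.0, -0.01, 0.003, 0.001]
ft_force: [0.4, 0.1, 6.0]
grip_width: 0.059
grasp_force: 67.4
```

Emit:
step_arm(
  targets="-1 0 0 0.008 0 0 0;-1 0 0 0.01 0 0 0;-1 -0.008 0.006 0.01 0 0 -0.015;-1 -0.008 0.006 0.01 0 0 -0.015;-1 -0.008 0.006 0.01 0 0 -0.015;-1 -0.008 0.006 0.004 0 0 -0.015;-1 -0.008 0.006 0 0 0 -0.015;-1 -0.008 0.006 0 0 0 -0.015",
)

```text
clock: 21.78
eef_pos: [0.5994, -0.1692, 0.021]
tool_rot: [1.0, -0.016, 0.001, 0.0]
ft_force: [-5.5, 2.1, 14.4]
grip_width: 0.0593
grasp_force: 68.5
```

Emit:
step_arm(
  targets="1 -0.008 0.006 0 0 0 0;1 0 0 0 0 0 0;1 0 0 0 0 0 0;1 0 0 0.06 0 0 0;1 0 0 0.14 0 0 0;1 0 0 0.22 0 0 0;1 -0.08 0 0.28 0 0 0;1 -0.16 0 0.28 0 0 0;1 -0.24 0 0.28 0 0 0;1 -0.32 0 0.28 0 0 0",
)

```text
clock: 22.62
eef_pos: [0.4405, -0.1695, 0.1587]
tool_rot: [1.0, -0.016, 0.001, 0.0]
ft_force: [-0.8, -0.6, 0.8]
grip_width: 0.0853
grasp_force: 0.0
```

Emit:
step_arm(
  targets="1 -0.08 0 0 0 0 0;1 -0.16 0 0 0 0 0;1 -0.24 0 0 0 0 0;1 -0.24 0 0 0 0 0;1 -0.24 0 0 0 0 0",
)

```text
clock: 23.03
eef_pos: [0.3196, -0.1691, 0.1582]
tool_rot: [1.0, -0.017, -0.0, -0.0]
ft_force: [0.1, 0.4, 1.2]
grip_width: 0.0858
grasp_force: 0.0
```

```bash
python3 - <<'E'
from h import *
im=bot.camera("top")[:,:,::-1].astype(int); old=cv2.imread("raw_F1.png").astype(int)
def cork(i):
    r=i[140:220,295:345]; m=(r[...,2]>110); m=m.astype(np.uint8)
    n,l,st,ce=cv2.connectedComponentsWithStats(m); 
    return [(st[j].tolist(),ce[j].round(1).tolist()) for j in range(1,n) if 300<st[j][4]<900]
print(cork(old),cork(im)); d=np.abs(im-old).sum(2)[140:210,190:290]; print("tray change",d.max(),d.mean())
E
```

```text
[([16, 25, 19, 31, 516], [25.2, 40.4])] [([16, 27, 18, 31, 511], [24.6, 42.5])]
tray change 29 5.587571428571429
```

```bash
python3 -c "
from workcell import bot
print(bot.job_done())"
```

```text
the job is handed in; nothing more can be done
None
```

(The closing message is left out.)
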